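# Hold the label press in the green

## Task

A lilac carton has been left lying across the guard of the small label press, over its black push button: take it off and lay it down flat in the shallow wooden tray without dropping it. Then push the press button down until the white ring on its stem has gone into the press head and the green ring is about half-way in, never down to the red ring, and finish while still holding it there, so that the pad stays pressed on the soap box beneath. Leave everything else where it stands.

Things in the scene. Friction and masses are not known exactly. Their poses are not given: they have to be found in the camera images.
- press_plunger (a joint): Travel of the press button straight down, in m: 0 = up (at rest), 0.030 = on its stop. The stem under the button carries three rings that sink into the press head one after another: white for travel 0 to 0.016, green for 0.016 to 0.024, red beyond 0.024; the middle of the green is 0.020. It springs back when let go. The push needed is about 1 N to start, about 4 N at 0.010 where the pad meets the soap box, 10 N at 0.016, 13 N at 0.020, 17 N at 0.024.
- button_top (a point): Centre of the upper face of the black round push button (48 mm across), which moves with the button; at rest 160 mm above the counter. z is up; x and y as for press. Two dark steel guard cheeks stand at its sides along y: 68 mm apart inside, each 7 mm thick and 44 mm long in x, their tops 168 mm above the counter, 8 mm above the button at rest. To -x and +x above the press head (top 116 mm above the counter) it is open.
- press: Sage green label press fixed to the counter, 170 x 140 mm base, C-shaped with its column at the back. Origin on the counter under the button's axis; x points away from the press's open front to its column, y along the row of the two guard cheeks, z up.
- press_pad: The press's sprung pad, 44 x 60 mm, below the head; goes down with the button and meets the soap box after 10 mm. Origin coincides with that of press when the button is up.
- pressed_soap: Pink soap box, 56 x 78 x 26 mm, loose in the nest on the press bed under the pad. Origin at the centre of its underside. Stays there.
- carton_center (a point): Centre of the lilac carton, 40 x 46 x 105 mm, 0.08 to 0.17 kg, which at the start lies bridging the tops of the two guard cheeks over the button, not touching the button. The carton's own x axis (40 mm, level at the start) is the one to pinch across, y is its 46 mm side (vertical at the start), z its 105 mm length (level).
- lilac_carton: The same lilac carton; origin at the centre of its one 40 x 46 mm end.
- tray: Shallow empty tray of light wood with a cream lining, fixed, 170 (x) x 210 (y) x 25 mm high, walls 6 mm, floor 6 mm thick. Origin on the counter under its centre, z up.
- white_bottle: Bystander: white bottle with a flower print, 50 x 63 x 171 mm, standing at the left. Origin under its centre.
- salt_jar: Bystander: glass jar with clip lid, 90 x 84 x 121 mm, at the right. Origin under its centre.
- white_soap: Bystander: white soap box, 56 x 78 x 26 mm, at the right edge. Origin under its centre.
- peach_soap: Bystander: peach soap box, 56 x 78 x 26 mm, at the right edge. Origin under its centre.
There are look-alikes about, which are no part of the job. There is more than one size of the lilac_carton; the job needs the larger.

How it is judged:
By the outcome, as a careful person would: the job done as asked, in the order asked, and still so for the second after the job is handed in, while the arm keeps its last pose, push and grip.
It also fails if it takes over 54 s, if anything falls off the work surface, if the arm or the gripper's body presses on something with over 40 N, if the wrist force passes 120 N, or if a joint passes its speed limit or range.

## Robot

A 7-joint arm with a two-finger parallel gripper is mounted at the origin on a cart in front of the work surface, level with it; the furniture and walls round the work are solid. World frame = base frame: x ahead of the robot, y to its left, z up, the work surface at z = 0. Lengths are in m, angles in rad, forces in N, time in s.
With the tool pointing down it reaches from about 0.425 to 0.8 m from the base axis. Payload 8.3 kg.
Tool frame: the origin (TCP) lies midway between the tips of the shut fingers; the grasp point (between the pads) lies ctrl.grasp_offset behind it (ctrl.grasp_offset is the distance from the TCP to the grasp point, in m); z points along the fingers, y is the line along which they close (so a half turn about z gives the same grasp; the last joint's range is limited). The gripper opens to 85 mm and grips with 20 to 120 N. Pads are 22 mm wide; open, the fingers measure 114 mm over their backs; the gripper's body (76 mm by 85 mm) begins 54 mm behind the grasp point. The pads swing forward as they close: fully open they stand 13 mm farther back than shut.
Start: joints at [-0.063, 0.383, 0.016, 1.37, -0.006, 1.388, -0.046], TCP at [0.625, 0, 0.231] pointing down, gripper open.
Joint ranges: [-2.95, 2.95], [-0.25, 2.06], [-1.52, 1.56], [0.18, 2.33], [-1.44, 4.58], [0.02, 2.06], [-3.01, 3.01]. Speed limits (rad/s): [2.39, 2.39, 3.01, 3.01, 3.14, 3.14, 3.14].

## Interface

Orientations are given as a unit quaternion [w, x, y, z].
In Python, from plant import ctrl gives the robot as it stands.
- The arm moves only by the shell command python3 -m inch 'ROWS' [FORCE]. ROWS is JSON, a list that holds one entry, the list of rows, each a list of 5 numbers: the shift along the tool's x, y, z in units of 30 mm (1.0 is 30 mm), then the turn about the tool's z in degrees, then the opening, from 0 (shut) to 1 (fully open). In form: [[[x, y, z, roll, jaw], ...]]. A call has 1 to 20 rows; each row shifts and turns the commanded pose from where the row before left it, along the tool's axes as they then stand; what a row does not reach is not made up. A row lasts 1/10 s, in which the tool goes at most 50 mm and 8.59 degrees, less where a joint would pass 70% of its speed; a pose out of reach is approached as far as the arm can. A call is refused whole if a number of a shift passes 1 or a number of a turn 8.59, either way. A call with a gripper value outside its range is refused whole. The fingers move at their own pace and stop on an object; FORCE is the grip in N (left out, the last holds). Time passes only in rows, so rows that do not move let the fingers close. It gives the time, the measured TCP pose, the force, the opening and the grip force at its end, in the units of the state.
- ctrl.sense(): the state, without advancing time (a new reading comes with each control period).
- ctrl.camera(name): name is "scene" or "side" or "wrist"; returns a dict with "frame" (400x640x3 uint8, red, green, blue), "fx", "fy", "cx", "cy" (pixels), "cam_to_world" (4x4, takes a point from camera to world coordinates). Camera axes: x right, y up, looking along -z (the intrinsics and any distortion apply to the point x, -y, -z); pixel columns grow to the right and rows downward; lengths in m; the calibration is good to about 2 mm. The wrist camera is an equidistant fisheye: a pixel r from the principal point sees the ray r / f radians off the axis. A picture is of the moment at which its call begins. There is no depth.
- ctrl.finish_job(): hands the job in; it is judged then, once.
Trained networks look in a picture, given as the dict that the camera call returned (one of the last four; its "shot" number tells which), for a name from the list of things; names that differ only in an ending like _2 or _b are one class to them, and where a whole thing is asked for, a point or a joint stands for the part that bears it (a point fixed in the world has none). Each returns a list of dicts, best first, with "confidence" (0 to 1); they miss things now and then, are a little off and sometimes report something else, mostly with a low value. They report only what shows in the picture. A call takes as long as a camera call. They do not tell look-alikes from the thing itself.
- ctrl.silhouettes(picture, name): "region" (400x640 bool, what is visible of it) and "box" ([left, top, right, bottom] in pixels, round what is visible of it).
The state is a dict: "clock": time; "joints": joint angles; "qd": joint speeds; "joint_efforts": joint torques, N m; "ee_pos": TCP position; "tcp_rot": TCP orientation; "contact_force": force on the tool from outside, world axes, zero at the start; "ft_torque": the same for the moment, N m; "finger_gap": finger opening in m; "gripper_force": force on a finger pad.
Only numpy, scipy, OpenCV 4.12 (cv2) and the standard library are available. Lean on these libraries where they do the work, as an engineer would, in place of code of your own. Each camera call takes 0.05 s, during which the arm holds its last target. There are 200 camera calls.

## Working session

There is one attempt and no reset: what is moved stays moved. The work goes in short steps, Python scripts to look and compute and a shell command to move; the robot and the scene stay as the last step left them, time stands still between calls to the robot, and variables do not carry over. Pictures are saved under pics/ and viewed, at most 10 in all, crops included, and the job is handed in when it is done.

```bash
mkdir -p pics
cat > h.py <<'E'
import numpy as np,cv2
from plant import ctrl
def snap(n,f=None):
    p=ctrl.camera(n)
    if f: cv2.imwrite('pics/'+f,p['frame'][:,:,::-1])
    return p
def ray(p,u,v):
    T=np.array(p['cam_to_world']);x=(u-p['cx'])/p['fx'];y=(v-p['cy'])/p['fy']
    d=T[:3,:3]@np.array([x,-y,-1.]);return T[:3,3],d/np.linalg.norm(d)
def atz(p,u,v,z):
    o,d=ray(p,u,v);return o+d*(z-o[2])/d[2]
def proj(p,X):
    T=np.array(p['cam_to_world']);c=T[:3,:3].T@(np.array(X)-T[:3,3])
    return p['cx']-p['fx']*c[0]/c[2],p['cy']+p['fy']*c[1]/c[2]
E
python3 - <<'E'
from h import *
s=ctrl.sense();print(s['ee_pos'],s['tcp_rot'],ctrl.grasp_offset,s['clock'])
for n in('scene','side'):
    p=snap(n,n+'1.png');print(n,p['fx'],p['cx'],p['cy'],np.round(p['cam_to_world'],3).tolist())
    for o in('lilac_carton','press','tray','button_top','salt_jar','white_bottle'):
        print(o,[(round(r['confidence'],2),np.round(r['box']).tolist()) for r in ctrl.silhouettes(p,o)[:3]])
E
```

```text
[6.24475211e-01 5.93258208e-05 2.30254675e-01] [-6.97887495e-04  7.07068318e-01  7.07144522e-01 -7.30071017e-04] 0.0187 0.0
scene 456.98055572910994 324.96220103187693 197.3308578125888 [[-0.583, 0.381, -0.717, -0.495], [-0.812, -0.251, 0.527, 0.683], [0.02, 0.89, 0.456, 0.765], [0.0, 0.0, 0.0, 1.0]]
lilac_carton [(0.9, [246.0, 257.0, 268.0, 285.0]), (0.73, [284.0, 205.0, 309.0, 240.0]), (0.63, [275.0, 181.0, 321.0, 206.0])]
press [(0.61, [266.0, 204.0, 325.0, 268.0])]
tray [(0.73, [325.0, 204.0, 409.0, 248.0])]
button_top [(0.58, [286.0, 205.0, 307.0, 244.0])]
salt_jar [(0.72, [365.0, 161.0, 391.0, 199.0])]
white_bottle [(0.9, [201.0, 233.0, 226.0, 300.0])]
side 372.90616418303034 322.8408450562648 195.70612948142787 [[0.95, 0.201, -0.24, 0.196], [-0.313, 0.579, -0.753, -0.956], [-0.013, 0.79, 0.613, 0.875], [0.0, 0.0, 0.0, 1.0]]
lilac_carton [(0.76, [277.0, 176.0, 297.0, 192.0]), (0.52, [303.0, 146.0, 314.0, 175.0])]
press [(0.57, [288.0, 175.0, 337.0, 218.0])]
tray [(0.63, [293.0, 225.0, 376.0, 292.0]), (0.38, [270.0, 130.0, 290.0, 174.0])]
button_top [(0.42, [306.0, 193.0, 319.0, 200.0])]
salt_jar [(0.92, [393.0, 252.0, 428.0, 302.0])]
white_bottle [(0.97, [269.0, 129.0, 284.0, 174.0]), (0.5, [292.0, 224.0, 374.0, 291.0])]
```

Run:
```python
from h import *
a=cv2.imread('pics/scene1.png')[140:320,180:430];b=cv2.imread('pics/side1.png')[110:310,240:440]
cv2.imwrite('pics/c1.png',cv2.resize(a,None,fx=3.2,fy=3.2,interpolation=cv2.INTER_CUBIC))
cv2.imwrite('pics/c2.png',cv2.resize(b,None,fx=3,fy=3,interpolation=cv2.INTER_CUBIC))
```

```text
(no output)
```

View pics/c1.png

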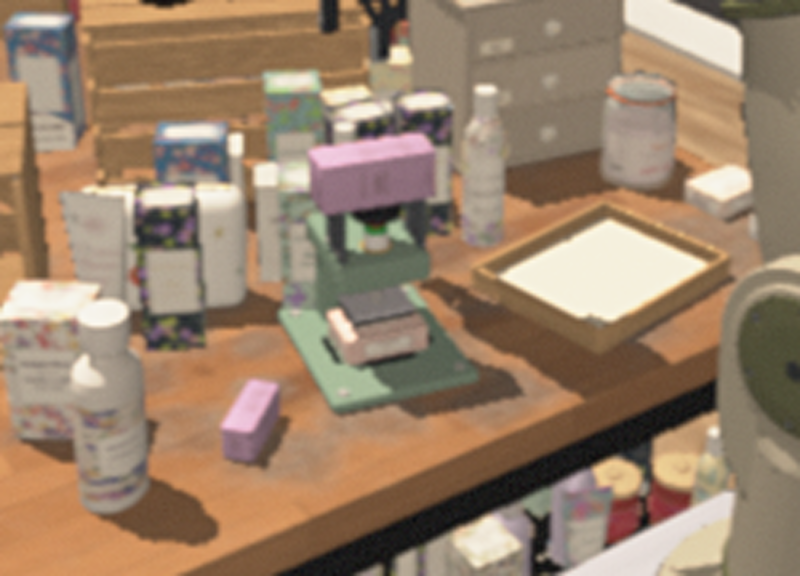

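View pics/c2.png

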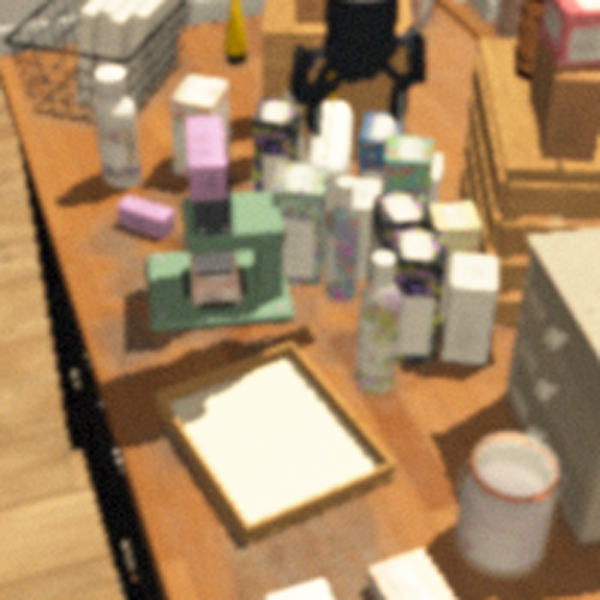

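In the scene picture the large lilac carton lies over the button at about px (277–316, 182–206), with a small lilac carton on the counter at (257, 271). The tray is to the right at (328–408, 204–249). The side view agrees.

Run:
```python
from h import *
P={'scene':(snap('scene'),3.2,180,140),'side':(snap('side'),3,240,110)}
def g(n,pts,z):
    p,s,a,b=P[n];return np.array([atz(p,u/s+a,v/s+b,z)[:3] for u,v in pts])
for n,l,pts,z in [('scene','carton',[(308,150),(432,135),(436,165),(316,180)],.214),('side','carton',[(188,118),(225,116),(228,152),(190,157)],.214),
 ('scene','tray',[(605,205),(730,262),(600,348),(475,270)],.025),('side','tray',[(288,347),(392,465),(247,535),(160,402)],.025),
 ('scene','base',[(280,318),(338,408),(478,376)],.015),('side','base',[(150,255),(155,328),(293,320)],.015)]:
    X=g(n,pts,z);print(n,l,np.round(X[:,:2],3).tolist(),np.round(X.mean(0),3),'edges',np.round(np.diff(X[:,:2],axis=0),3).tolist())
for n in P:
    p=P[n][0]
    for r in ctrl.silhouettes(p,'lilac_carton')[:3]: print(n,r['confidence'],r['box'])
p=snap('wrist','w1.png');print(p['fx'],p['cx'],p['cy'],np.round(p['cam_to_world'],3).tolist())
```

```text
scene carton [[0.497, 0.121], [0.463, 0.015], [0.413, 0.046], [0.444, 0.145]] [0.454 0.082 0.214] edges [[-0.034, -0.106], [-0.051, 0.031], [0.032, 0.099]]
side carton [[0.471, 0.127], [0.512, 0.117], [0.493, 0.042], [0.451, 0.047]] [0.482 0.083 0.214] edges [[0.041, -0.01], [-0.02, -0.075], [-0.042, 0.004]]
scene tray [[0.543, -0.27], [0.379, -0.295], [0.333, -0.084], [0.51, -0.071]] [ 0.441 -0.18   0.025] edges [[-0.164, -0.025], [-0.046, 0.212], [0.177, 0.013]]
side tray [[0.519, -0.083], [0.559, -0.28], [0.395, -0.316], [0.361, -0.12]] [ 0.458 -0.199  0.025] edges [[0.039, -0.198], [-0.164, -0.035], [-0.033, 0.196]]
scene base [[0.554, 0.125], [0.4, 0.155], [0.371, 0.026]] [0.442 0.102 0.015] edges [[-0.154, 0.03], [-0.029, -0.129]]
side base [[0.417, 0.146], [0.388, 0.009], [0.545, -0.03]] [0.45  0.041 0.015] edges [[-0.029, -0.137], [0.156, -0.039]]
scene 0.65 [248.6, 259.7, 268.3, 285.4]
scene 0.38 [328.8, 204.1, 407.0, 247.9]
side 0.78 [303.1, 149.5, 315.4, 175.4]
side 0.47 [278.5, 174.8, 297.3, 190.0]
309.70691628693146 317.5424294319353 200.61152286202238 [[1.0, -0.001, 0.0, 0.625], [0.001, 0.958, 0.285, 0.074], [-0.001, -0.285, 0.958, 0.373], [0.0, 0.0, 0.0, 1.0]]
```

View pics/w1.png

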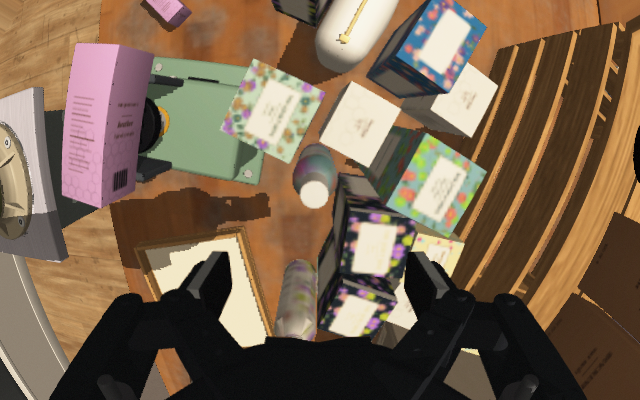

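The wrist view shows the carton at px (62–153, 42–207), with the black button visible just right of it at (152, 125). I'll convert its corners with the fisheye model.

```bash
cat >> h.py <<'E'
def wray(p,u,v):
    T=np.array(p['cam_to_world']);a=(u-p['cx'])/p['fx'];b=(v-p['cy'])/p['fy'];r=np.hypot(a,b)+1e-9
    d=np.array([a/r*np.sin(r),-b/r*np.sin(r),-np.cos(r)]);return T[:3,3],T[:3,:3]@d
def wz(p,u,v,z):
    o,d=wray(p,u,v);return o+d*(z-o[2])/d[2]
E
python3 - <<'E'
from h import *
p=snap('wrist')
im=p['frame'][:,:,::-1][30:220,50:270];cv2.imwrite('pics/w2.png',cv2.resize(im,None,fx=3.5,fy=3.1,interpolation=cv2.INTER_CUBIC))
for l,z,pts in [('carton.214',.214,[(77,44),(62,195),(102,207),(118,45)]),('edge.168',.168,[(153,45),(136,180)]),('base',.018,[(152,58),(255,75),(263,183)]),('tray',.025,[(136,240),(243,227)])]:
    print(l,[np.round(wz(p,u,v,z)[:2],3).tolist() for u,v in pts])
E
```

```text
carton.214 [[0.472, 0.13], [0.446, 0.031], [0.485, 0.022], [0.508, 0.122]]
edge.168 [[0.507, 0.129], [0.486, 0.029]]
base [[0.42, 0.153], [0.554, 0.118], [0.56, -0.01]]
tray [[0.371, -0.087], [0.533, -0.064]]
```

View pics/w2.png

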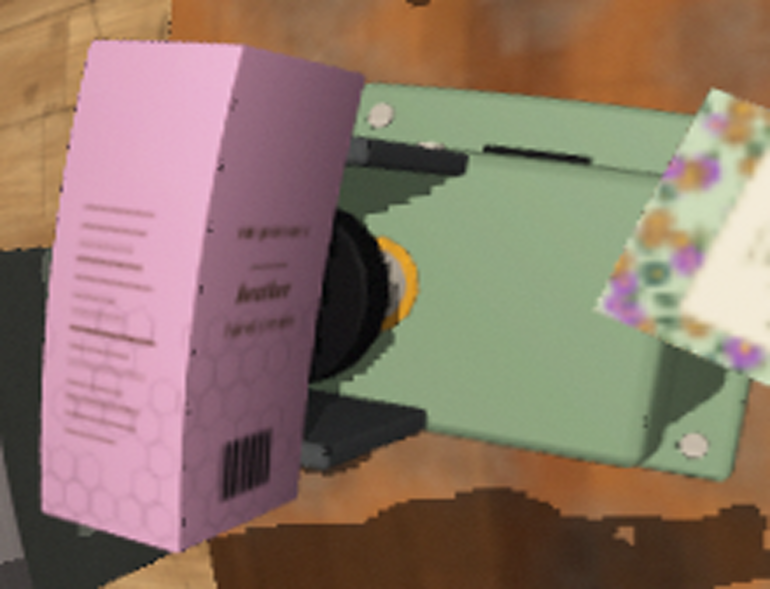

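```bash
python3 -m inch '[[[0,0,-0.7,0,1],[0.36,-0.7,-0.2,0,1],[0.36,-0.7,-0.2,0,1],[0.36,-0.7,0,0,1],[0.36,-0.7,0,0,1],[0.36,-0.7,0,0,1],[0.36,-0.7,0,0,1],[0.36,-0.7,0,0,1],[0,0,0,7,1],[0,0,0,7,1],[0,0,0,0,1],[0,0,0,0,1]]]' 40
python3 - <<'E'
from h import *
s=ctrl.sense();print(s['ee_pos'],s['tcp_rot'])
p=snap('wrist','w3.png')
for r in ctrl.silhouettes(p,'lilac_carton')[:2]: print(r['confidence'],r['box'])
E
```

```text
clock: 2.2
ee_pos: [0.478, 0.0756, 0.2644]
tcp_rot: [0.0, 0.787, 0.617, 0.0]
contact_force: [0.9, -0.4, 0.5]
finger_gap: 0.0856
gripper_force: 0.0
[0.47801454 0.07557111 0.26437807] [4.65424128e-06 7.86936717e-01 6.17033710e-01 6.62227632e-05]
0.98 [284.8, 138.3, 348.1, 287.9]
0.76 [220.8, 38.7, 281.9, 87.0]
```

View pics/w3.png

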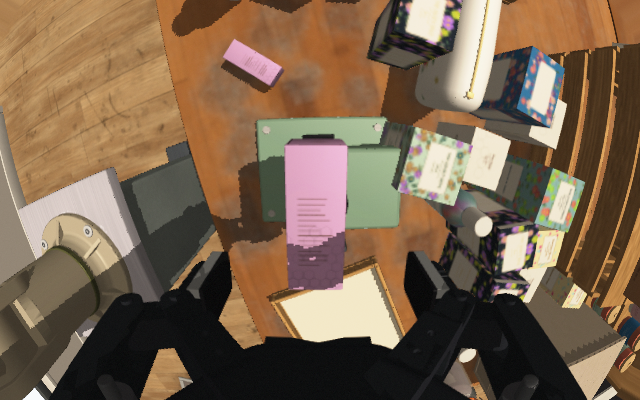

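The carton is centred between the fingers at columns 287–346 and squared to the tool, so I'll descend and grip.

```bash
python3 - <<'E'
from h import *
p=snap('wrist')
for u,v in[(287,145),(346,145),(343,290),(288,290)]: print(np.round(wz(p,u,v,.214),3))
E
python3 -m inch '[[[0,0,0.8,0,1],[0,0,0.8,0,1],[0,0,0.7,0,1],[0,0,0.6,0,1],[0,0,0,0,1],[0,0,0,0,0.2],[0,0,0,0,0.2],[0,0,0,0,0.2],[0,0,0,0,0.2],[0,0,0,0,0.2],[0,0,0,0,0.2]]]' 35
```

```text
[0.472 0.132 0.214]
[0.508 0.123 0.214]
[0.484 0.021 0.214]
[0.445 0.031 0.214]
clock: 3.45
ee_pos: [0.4787, 0.0758, 0.1785]
tcp_rot: [0.0, 0.788, 0.616, 0.001]
contact_force: [-0.9, -0.8, 7.3]
finger_gap: 0.0395
gripper_force: 35.9
```

```bash
python3 -m inch '[[[0,0,-0.3,0,0.2],[0,0,-0.7,0,0.2],[0,0,-0.7,0,0.2],[0,0,-0.6,0,0.2],[0,0,0,0,0.2]]]'
python3 -m inch '[[[-0.4,0.06,0,0,0.2],[-0.7,0.11,0,0,0.2],[-0.8,0.12,0,0,0.2],[-0.8,0.12,0,0,0.2],[-0.8,0.12,0,0,0.2],[-0.8,0.12,0,0,0.2],[-0.8,0.12,0,0,0.2],[-0.8,0.12,0,0,0.2],[-0.8,0.12,0,0,0.2],[-0.8,0.12,0,0,0.2],[-0.7,0.11,0,0,0.2],[-0.4,0.06,0,0,0.2],[0,0,0,-7,0.2],[0,0,0,-7,0.2],[0,0,0,-7,0.2],[0,0,0,-5,0.2],[0,0,0,0,0.2]]]'
python3 - <<'E'
from h import *
print(ctrl.sense()['ee_pos'])
p=snap('wrist','w4.png')
for r in ctrl.silhouettes(p,'tray')[:2]: print(r['confidence'],r['box'])
q=snap('scene','s4.png')
cv2.imwrite('pics/m4.png',np.vstack([p['frame'][:,:,::-1],cv2.resize(q['frame'][150:310,200:456,::-1],(640,400))])[::1,::1][:, :] if 0 else cv2.resize(np.hstack([p['frame'][:,:,::-1],cv2.resize(q['frame'][150:310,200:456,::-1],(640,400))]),(800,250)))
E
```

```text
clock: 3.95
ee_pos: [0.4792, 0.0759, 0.2491]
tcp_rot: [0.001, 0.788, 0.616, 0.002]
contact_force: [0.2, 0.3, -1.3]
finger_gap: 0.0398
gripper_force: 35.5
clock: 5.65
ee_pos: [0.4528, -0.184, 0.2454]
tcp_rot: [-0.001, 0.629, 0.778, -0.0]
contact_force: [0.0, 1.3, -1.6]
finger_gap: 0.0393
gripper_force: 35.4
[ 0.45282865 -0.18402727  0.2453789 ]
0.84 [251.0, 88.3, 404.6, 252.9]
```

View pics/w4.png

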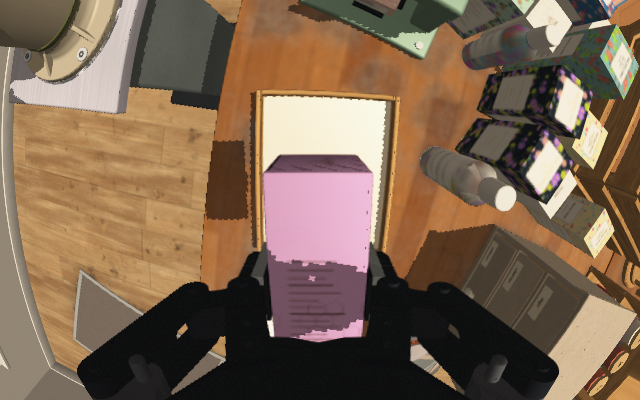

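The tray's far rim runs from (252, 92) to (398, 98), square to the carton. I'll work out the offset to its centre.

Run:
```python
from h import *
p=snap('wrist');s=ctrl.sense();q=s['tcp_rot']
from scipy.spatial.transform import Rotation as Ro
R=Ro.from_quat([*q[1:],q[0]]).as_matrix()
for u,v in[(252,92),(398,98),(248,225),(397,225)]: 
    X=wz(p,u,v,.025);print(np.round(X,3),np.round(R.T@(X-s['ee_pos']),3))
```

```text
[ 0.358 -0.104  0.025] [ 0.098 -0.076  0.221]
[ 0.527 -0.074  0.025] [0.092 0.095 0.221]
[ 0.38  -0.267  0.025] [-0.067 -0.088  0.221]
[ 0.567 -0.228  0.025] [-0.067  0.102  0.221]
```

```bash
python3 -m inch '[[[-0.15,0.13,0.5,0,0.2],[-0.15,0.12,0.9,0,0.2],[0,0,1,0,0.2],[0,0,1,0,0.2],[0,0,1,0,0.2],[0,0,1,0,0.2],[0,0,0.8,0,0.2],[0,0,0.6,0,0.2],[0,0,0.3,0,0.2],[0,0,0,0,0.2],[0,0,0,0,0.2]]]'
```

```text
clock: 6.95
ee_pos: [0.4631, -0.1916, 0.034]
tcp_rot: [0.0, 0.629, 0.777, 0.0]
contact_force: [0.7, -0.7, -0.7]
finger_gap: 0.0399
gripper_force: 35.5
```

```bash
python3 -m inch '[[[0,0,0.2,0,0.2],[0,0,0.13,0,0.2],[0,0,0.1,0,0.2],[0,0,0.05,0,0.2],[0,0,0,0,0.2]]]'; python3 -m inch '[[[0,0,0.05,0,0.2],[0,0,0,0,0.2]]]'
```

```text
clock: 7.45
ee_pos: [0.4625, -0.1913, 0.0187]
tcp_rot: [-0.0, 0.629, 0.777, -0.0]
contact_force: [0.6, 0.4, -1.2]
finger_gap: 0.0396
gripper_force: 35.5
clock: 7.65
ee_pos: [0.4626, -0.1914, 0.0173]
tcp_rot: [-0.0, 0.629, 0.777, -0.0]
contact_force: [0.1, 0.1, -1.3]
finger_gap: 0.0396
gripper_force: 35.5
```

```bash
python3 -m inch '[[[0,0,0.05,0,0.2],[0,0,0,0,0.2]]]'; python3 -m inch '[[[0,0,0.05,0,0.2],[0,0,0,0,0.2]]]'; python3 -m inch '[[[0,0,0.05,0,0.2],[0,0,0,0,0.2]]]'
```

```text
clock: 7.85
ee_pos: [0.4628, -0.1915, 0.0165]
tcp_rot: [0.0, 0.629, 0.777, 0.0]
contact_force: [-2.6, 1.0, 6.0]
finger_gap: 0.0398
gripper_force: 36.3
clock: 8.05
ee_pos: [0.4628, -0.1915, 0.0164]
tcp_rot: [0.0, 0.629, 0.777, 0.0]
contact_force: [-9.6, 4.5, 24.9]
finger_gap: 0.0397
gripper_force: 38.6
clock: 8.25
ee_pos: [0.4629, -0.1915, 0.0163]
tcp_rot: [0.0, 0.629, 0.777, 0.001]
contact_force: [-17.8, 7.0, 42.8]
finger_gap: 0.0397
gripper_force: 40.8
```

```bash
python3 -m inch '[[[0,0,-0.1,0,0.2],[0,0,0,0,0.5],[0,0,0,0,0.6],[0,0,0,0,0.8],[0,0,0,0,0.8],[0,0,0,0,0.8]]]'; python3 -m inch '[[[0,0,-0.4,0,0.8],[0,0,-0.8,0,0.8],[0,0,-1,0,0.8],[0,0,-1,0,0.8],[0,0,-1,0,0.8],[0,0,-1,0,0.8],[0,0,-1,0,0.8],[0,0,-1,0,0.8],[0,0,-0.5,0,0.8],[0,0,0,0,0.8]]]'
python3 - <<'E'
from h import *
p=snap('wrist');q=snap('scene');r=snap('side')
a=np.hstack([p['frame'][:300,200:440],cv2.resize(q['frame'][170:290,250:426],(440,300))])
cv2.imwrite('pics/m5.png',a[:,:,::-1])
E
```

```text
clock: 8.85
ee_pos: [0.4625, -0.1913, 0.0156]
tcp_rot: [-0.0, 0.629, 0.777, -0.0]
contact_force: [-0.4, -0.6, -0.6]
finger_gap: 0.068
gripper_force: 0.0
clock: 9.85
ee_pos: [0.4637, -0.192, 0.2503]
tcp_rot: [0.002, 0.629, 0.777, 0.001]
contact_force: [0.4, 0.1, -0.7]
finger_gap: 0.0685
gripper_force: 0.0
```

View pics/m5.png

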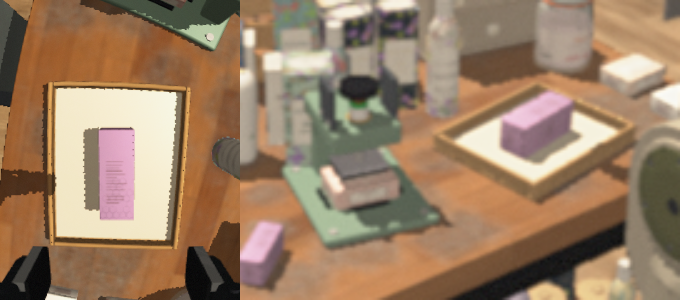

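The carton lies flat in the tray at (117, 173) and the button is free. Next I'll go back over the button with the fingers shut.

```bash
python3 -m inch '[[[0.4,0.11,0,0,0],[0.7,0.19,0,0,0],[0.8,0.21,0,0,0],[0.8,0.22,0,0,0],[0.8,0.22,0,0,0],[0.8,0.22,0,0,0],[0.8,0.22,0,0,0],[0.8,0.22,0,0,0],[0.8,0.22,0,0,0],[0.8,0.22,0,0,0],[0.7,0.19,0,0,0],[0.4,0.11,0,0,0],[0,0,0,7,0],[0,0,0,7,0],[0,0,0,7,0],[0,0,0,5,0],[0,0,0,0,0],[0,0,0,0,0]]]'
python3 - <<'E'
from h import *
p=snap('wrist');q=snap('scene');r=snap('side')
for c in (p,q,r): print([(round(x['confidence'],2),x['box']) for x in ctrl.silhouettes(c,'button_top')[:2]])
a=np.hstack([cv2.resize(p['frame'][80:260,230:430],(440,400)),cv2.resize(q['frame'][200:260,270:324],(360,400))])
cv2.imwrite('pics/m6.png',a[:,:,::-1])
E
```

```text
clock: 11.8
ee_pos: [0.4776, 0.0756, 0.2465]
tcp_rot: [-0.0, 0.787, 0.617, -0.0]
contact_force: [0.3, -0.3, 1.2]
finger_gap: -0.0001
gripper_force: 0.0
[(0.7, [291.6, 178.0, 351.8, 238.5])]
[(0.62, [288.0, 199.3, 310.6, 240.5])]
[(0.66, [302.4, 166.3, 322.8, 203.6]), (0.26, [306.7, 192.1, 317.3, 201.4])]
```

View pics/m6.png

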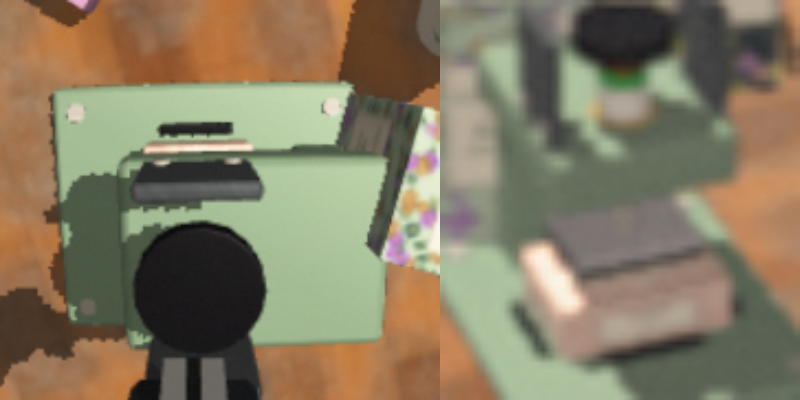

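The button's disc is at wrist px about (321, 210), with the fingers just in front of it. I'll turn that into a position.

Run:
```python
from h import *
from scipy.spatial.transform import Rotation as Ro
p=snap('wrist');s=ctrl.sense();q=s['tcp_rot'];R=Ro.from_quat([*q[1:],q[0]]).as_matrix()
def c(u,v): return 230+u/2.2,80+v/(400/180)
for u,v in[(200,287),(134,287),(267,287),(200,222),(200,352)]:
    X=wz(p,*c(u,v),.160);print(np.round(X,4),np.round(R.T@(X-s['ee_pos']),4))
for u,v in[(135,195),(262,195),(140,163),(258,161)]:
    X=wz(p,*c(u,v),.168);print('ch',np.round(R.T@(X-s['ee_pos']),4))
```

```text
[0.4801 0.074  0.16  ] [-0.0011  0.0025  0.0869]
[0.4574 0.0796 0.16  ] [-0.0011 -0.0209  0.0869]
[0.5032 0.0682 0.16  ] [-0.0011  0.0263  0.0869]
[0.4856 0.0966 0.16  ] [0.0222 0.0024 0.0869]
[0.4742 0.0499 0.16  ] [-0.0259  0.0026  0.0869]
ch [ 0.0331 -0.0192  0.0789]
ch [0.0332 0.0228 0.0789]
ch [ 0.0437 -0.0173  0.0789]
ch [0.0444 0.0212 0.0789]
```

```bash
python3 -m inch '[[[-0.03,0.08,0.5,0,0],[0,0,0.8,0,0],[0,0,0.8,0,0],[0,0,0.4,0,0],[0,0,0.2,0,0],[0,0,0,0,0]]]'; python3 -m inch '[[[0,0,0.1,0,0],[0,0,0.1,0,0],[0,0,0.1,0,0],[0,0,0.1,0,0],[0,0,0,0,0]]]';  python3 -m inch '[[[0,0,0.1,0,0],[0,0,0.1,0,0],[0,0,0,0,0],[0,0,0,0,0]]]'
```

```text
clock: 12.75
ee_pos: [0.4799, 0.0742, 0.1657]
tcp_rot: [-0.0, 0.788, 0.616, -0.0]
contact_force: [-1.4, -0.0, -0.8]
finger_gap: 0.0
gripper_force: 0.0
clock: 13.25
ee_pos: [0.4804, 0.0743, 0.154]
tcp_rot: [0.0, 0.788, 0.616, 0.0]
contact_force: [1.6, 0.7, 2.5]
finger_gap: 0.0001
gripper_force: 1.3
clock: 13.65
ee_pos: [0.4805, 0.0743, 0.1483]
tcp_rot: [0.0, 0.788, 0.616, 0.0]
contact_force: [0.1, -0.1, 7.7]
finger_gap: 0.0
gripper_force: 3.4
```

```bash
python3 -m inch '[[[0,0,0.1,0,0],[0,0,0.1,0,0],[0,0,0.05,0,0],[0,0,0,0,0],[0,0,0,0,0]]]'
```

```text
clock: 14.15
ee_pos: [0.4805, 0.0743, 0.1415]
tcp_rot: [0.0, 0.788, 0.616, 0.001]
contact_force: [-2.7, -0.9, 12.7]
finger_gap: 0.0002
gripper_force: 6.3
```

```bash
python3 -m inch '[[[0,0,0.03,0,0],[0,0,0,0,0],[0,0,0,0,0],[0,0,0,0,0]]]'
python3 - <<'E'
from h import *
f=[]
for i in range(8):
    q=snap('scene' if i%2 else 'side');s=ctrl.sense();f.append([*s['contact_force'],s['ee_pos'][2]])
print(np.round(f,4).mean(0),np.std(f,0))
q=snap('scene');r=snap('side')
a=np.hstack([cv2.resize(q['frame'][200:260,270:324],(360,400),interpolation=2),cv2.resize(r['frame'][160:210,290:340],(400,400),interpolation=2)])
cv2.imwrite('pics/m7.png',a[:,:,::-1])
E
```

```text
clock: 14.55
ee_pos: [0.4805, 0.0743, 0.1407]
tcp_rot: [0.0, 0.788, 0.616, 0.001]
contact_force: [-2.9, -1.1, 13.0]
finger_gap: 0.0
gripper_force: 6.6
[-2.878375  -0.4823125 13.3399     0.1407   ] [4.82981069e-01 3.76508572e-01 3.96321609e-01 1.32080757e-05]
```

View pics/m7.png

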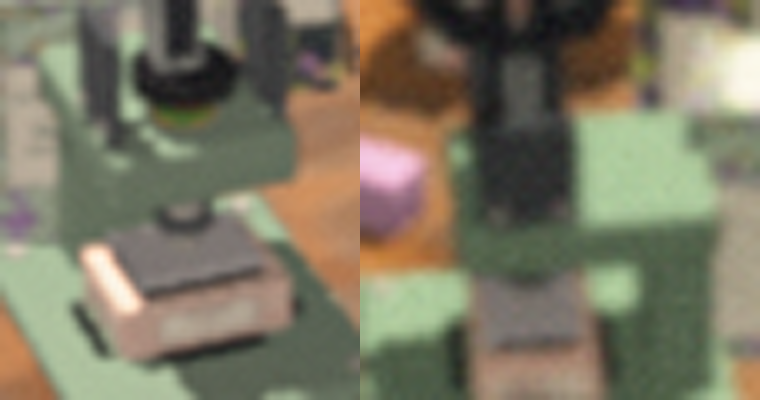

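The white ring is gone and a strip of green shows above the head at (183, 112). The pad sits on the soap box, the push is 13.3 N and the travel about 19–20 mm, so I'll hand in.

```bash
python3 -c "
from plant import ctrl
print(ctrl.finish_job())"
```

```text
the job is handed in; nothing more can be done
None
```

The larger lilac carton lies flat in the tray, and I handed the job in with the press button held about 19–20 mm down at 13 N: white ring in, green about half-way, pad on the soap box.

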